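Change the microscope lighting over with a pause at centre off

TASK

Change the stereo microscope over from its top lamp to its base lamp: swing the U-shaped handle of the lamp changeover switch from the side where it leans to upright, which is centre off, and stop it there for a good two seconds so that the supply can discharge, then swing it on all the way to the other side and let go. Leave the ball-ended lever on the similar fan box as it is.

Things in the scene. Friction and masses are not known exactly. Their poses are not given: they have to be found in the camera images.
- changeover (a joint): angle of the changeover handle in rad: 0 is upright (centre off), -0.6 is the stop where it leans to the box's -x side (top lamp; it starts at or near this), +0.6 is the stop where it leans to the box's +x side (base lamp). It has plain friction, no spring and no notch: it takes 2 to 3 N at the bar to move and stays wherever it is left.
- changeover_bar (a point): centre of the round aluminium cross bar of the changeover's U-shaped handle, 18 mm in diameter and 114 mm long, to be gripped from above at its middle. The bar lies along the box's y axis, joined at both ends by 10 mm steel side arms (96 mm clear between them) to the hinge. The bar's centre runs on an arc of 115 mm radius; at joint value q it is 115 sin q mm along the box's +x from the hinge and 115 cos q mm above it.
- changeover_box: the changeover switch's white painted steel box, fixed to the bench, 110 (x) by 84 (y) by 66 mm high on a grey foot of 124 by 94 mm. Its origin is the centre of its underside, z up. The handle's hinge line runs along the box's y axis, 45 mm above the origin, so the handle swings along the box's x axis. It stands to the robot's left or right of the fan box, yaw within 35 degrees of the robot's x axis.
- fan_ball (a point): bystander: centre of the 28 mm aluminium ball on the single steel stem (66 mm from its hinge, which lies on top of the box) of the fan box, a white box of the same size. It moves easily and must be left as it is.

How it is judged:
By the outcome, as a careful person would: the job done as asked, in the order asked, and still so for the second after the job is handed in, with the robot touching nothing.
It also fails if it takes over 38 s, if anything falls off the work surface, if the arm or the gripper's body presses on something with over 40 N, if the wrist force passes 120 N, or if a joint passes its speed limit or range.

ROBOT

A 6-joint arm with a two-finger parallel gripper is mounted at the origin on the work surface. World frame = base frame: x ahead of the robot, y to its left, z up, the work surface at z = 0. Lengths are in mm, angles in degrees, forces in N, time in s.
With the tool pointing down it reaches from about 350 to 850 mm from the base axis. Payload 8.1 kg.
Tool frame: the origin (TCP) lies between the finger pads; the fingertips stand ahead of it and the grasp point (between the pads) lies 2 mm behind it (nose_length is the z of the fingertips in the tool frame, in mm); z points along the fingers, y is the direction in which the jaws open and shut (so a half turn about z gives the same grasp; the last joint's range is limited). The gripper opens to 85 mm and grips with 20 to 120 N. Pads are 22 mm wide; open, the fingers measure 114 mm over their backs; the gripper's body (76 mm by 85 mm) begins 54 mm behind the grasp point. The pads swing forward as they close: fully open they stand 13 mm farther back than shut.
Start: joints at [68.789, 7.471, 85.268, -0, 87.261, -4.893], TCP at [168.557, 575.842, 248.292] pointing down, gripper open.
Joint ranges: [-169.43, 169.43], [-51.17, 129.36], [1.28, 143.12], [-76.62, 256.62], [0, 156.53], [-152.29, 152.29]. Speed limits (degrees/s): [136.94, 136.94, 159.86, 180, 180, 180].

INTERFACE

Orientations are given as [roll, pitch, yaw] about the fixed x, y, z axes, in that order (R = Rz(yaw) Ry(pitch) Rx(roll)).
In Python, from bench import * gives the robot as it stands.
- The arm moves only by the tool jog_arm, never from a script. Its argument "plan" is a list of rows, each a list of 3 entries, a list of its own where there are three numbers: the turn, a rotation vector about the tool's x, y, z in degrees, then the shift along the tool's x, y, z in m, then the gripper's target within -1 to 1 (fully open at 1, half-way at 0, shut at -1). A call has 1 to 12 rows; each row is the pose to reach, as a shift and turn from the pose commanded when the call began, along the tool's axes at that moment; what a row does not reach only later rows make up. A row lasts 1/8 s, in which the tool goes at most 62.5 mm and 10.7 degrees, less where a joint would pass 70% of its speed; a pose out of reach is approached as far as the arm can. A call with a gripper value outside its range is refused whole. The fingers move at their own pace and stop on an object; "force" is the grip in N (left out, the last holds). Time passes only in rows, so rows that repeat a pose let the fingers close. It gives the time, the measured TCP pose, the force and the opening at its end, in the units of the state.
- sense(): the state, without advancing time (a new reading comes with each control period).
- snapshot(name): name is "side" or "top" or "wrist"; returns (picture, depth): 420x560x3 uint8, blue, green, red; 420x560 float32, mm along the optical axis (not along the pixel's ray), 0 where there is no reading.
- camera_info(name): a dict with "fov_y" (degrees; the focal length in pixels is half the picture's height over the tangent of half this angle, whatever the lens; pixels are square), "cx", "cy" (the principal point, pixels), "origin" and "orientation" of the camera in the world. Camera axes: x right, y down, z forward; pixel columns grow to the right and rows downward; lengths in mm; the calibration is good to about 2 mm. The wrist camera is an equidistant fisheye: a pixel r from the principal point sees the ray r / f radians off the axis. A picture is of the moment at which its call begins: read the wrist's pose just before it. camera_info takes no time and is no camera call; for the wrist camera it gives the pose at the moment of the call.
- hand_in(): hands the job in, once; it reports no verdict.
The state is a dict: "time": time; "joint_pos": joint angles; "qd": joint speeds; "joint_efforts": joint torques, N m; "tool_pos": TCP position; "tcp_rot": TCP orientation; "ft_force": force on the tool from outside, world axes, zero at the start; "wrist_torque": the same for the moment, N m; "finger_gap": finger opening in mm.
Only numpy, scipy, OpenCV 4.12 (cv2) and the standard library are available. Lean on these libraries where they do the work, as an engineer would, in place of code of your own. Each camera call takes 0.05 s, during which the arm holds its last target.

## Working session

There is one attempt and no reset: what is moved stays moved. The work goes in short steps, Python scripts to look and compute and a tool call to move; the robot and the scene stay as the last step left them, time stands still between calls to the robot, and variables do not carry over. Pictures are saved under pics/ and viewed, and the job is handed in when it is done.

Besides the shell and the picture viewer there is one more tool, called after ">>>" as name(argument=value, ...) on one line, values as JSON. jog_arm: Moves the arm, as the interface text tells. Its arguments: {"type":"object","properties":{"plan":{"type":"array","items":{"type":"array"}},"force":{"type":"number"}},"required":["plan"]}

```bash
mkdir -p pics; ls; python3 - <<'E'
from bench import *
import cv2,numpy as np
print(sense())
for n in("side","top"):
    p,d=snapshot(n); cv2.imwrite(f"pics/{n}0.png",p); np.save(f"pics/{n}0.npy",d); print(n,camera_info(n))
    np.save(f"pics/{n}0p.npy",p)
print(nose_length if 'nose_length' in globals() else None)
E
```

```text
pics
{'time': 0.0, 'joint_pos': array([ 6.87886539e+01,  7.51421791e+00,  8.53303294e+01, -1.09486944e-03,
        8.72601959e+01, -4.89417004e+00]), 'qd': array([-0.07531663, -0.09395154, -0.04290839,  0.08081734,  0.0521407 ,
       -0.02789728]), 'joint_efforts': array([-5.15233241e-04, -5.69436479e+01, -5.00519693e+01, -1.26787854e-04,
        1.55920722e-02, -3.48445454e-06]), 'tool_pos': array([168.38110165, 575.35025668, 247.24360558]), 'tcp_rot': array([-1.79895545e+02, -7.84668810e-03,  1.63682870e+02]), 'ft_force': array([-0.18781051, -0.84942334, -0.04574738]), 'wrist_torque': array([0.03454093, 0.01034108, 0.02819464]), 'finger_gap': 85.33437093212576}
side {'fov_y': 43.4572987704375, 'cx': 270.23176809041615, 'cy': 212.75413426772263, 'origin': array([ 267.07515175, -425.84233445,  720.02552079]), 'orientation': array([-1.39751250e+02, -2.54624141e-02, -3.45896922e+01])}
top {'fov_y': 42.4496876155423, 'cx': 279.36034018419446, 'cy': 210.19747861655588, 'origin': array([403.11324094,  -4.65670618, 982.74676895]), 'orientation': array([-169.10056167,    0.70172658,  -91.37723767])}
17.0
```

View pics/side0.png

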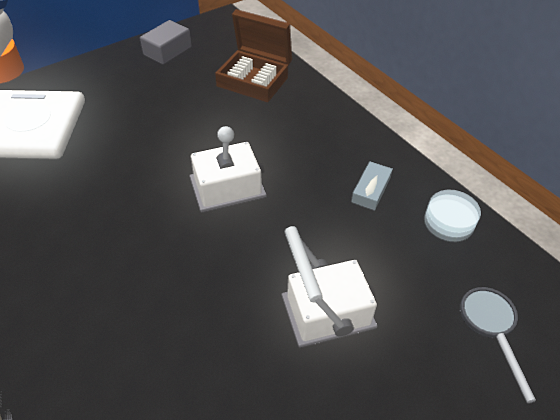

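View pics/top0.png

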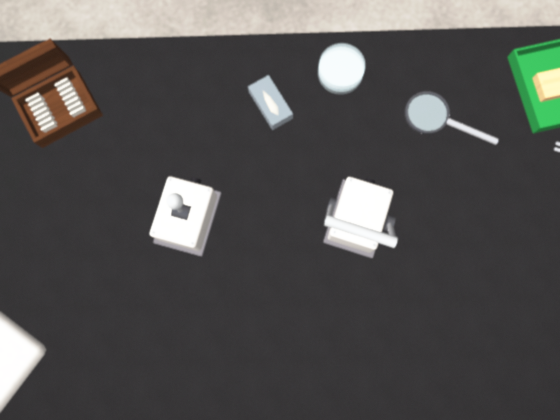

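The changeover box is at top-view pixel (362,213) with its bar from (327,222) to (395,242). In the side view the bar runs (291,230)–(315,298). The fan box is at (185,212) in the top view. The bar leans toward the robot.

```bash
cat > h.py <<'E'
import numpy as np,cv2
from scipy.spatial.transform import Rotation as Ro
from bench import *
def cam(n):
    c=camera_info(n); f=210/np.tan(np.radians(c['fov_y']/2)); return c,f,Ro.from_euler('xyz',c['orientation'],degrees=True).as_matrix()
def cloud(n,d):
    c,f,R=cam(n); v,u=np.mgrid[:420,:560]
    P=np.stack([(u-c['cx'])/f*d,(v-c['cy'])/f*d,d],-1)@R.T+c['origin']; P[d==0]=np.nan; return P
def onplane(n,uv,z):
    c,f,R=cam(n); r=R@np.array([(uv[0]-c['cx'])/f,(uv[1]-c['cy'])/f,1]); return c['origin']+r*(z-c['origin'][2])/r[2]
def seg(P,bx,z0,z1):
    return (P[...,0]>bx[0])&(P[...,0]<bx[1])&(P[...,1]>bx[2])&(P[...,1]<bx[3])&(P[...,2]>z0)&(P[...,2]<z1)
E
cat > m.py <<'E'
from h import *
import sys
def run(data):
  for n,(p,d,win) in data.items():
    P=cloud(n,d); W=np.zeros(d.shape,bool); W[win[1]:win[3],win[0]:win[2]]=1
    top=W&(abs(P[...,2]-66)<6)&(p.min(-1)>200)
    q=P[top]; rect=cv2.minAreaRect(q[:,:2].astype(np.float32)); print(n,'boxtop',top.sum(),np.median(q[:,2]),rect)
    b=W&(P[...,2]>115); q=P[b]; 
    if b.sum()>20:
      r=cv2.minAreaRect(q[:,:2].astype(np.float32)); print(n,'bar',b.sum(),q.mean(0),np.percentile(q[:,2],[5,50,95,99]),r)
    f=W&(P[...,2]>2)&(P[...,2]<20)
if __name__=="__main__":
  L=lambda n:(np.load(f'pics/{n}0p.npy'),np.load(f'pics/{n}0.npy'))
  run({'side':(*L('side'),(265,215,400,360)),'top':(*L('top'),(310,160,415,270))})
  for uv,uw in(((291,230),(327,222)),((315,298),(395,242))):
    pts=[]
    for n,x in(('side',uv),('top',uw)): print(n,onplane(n,x,140).round(1))
E
python3 m.py
```

```text
side boxtop 2994 66.13789969499567 ((572.88818359375, -139.28106689453125), (82.7053451538086, 109.25487518310547), 70.29212188720703)
side bar 1162 [ 524.45513345 -132.17391447  153.46678375] [129.91108994 156.37138027 159.24296324 160.31432589] ((533.4810791015625, -125.60774230957031), (115.81867218017578, 30.292707443237305), 70.12641143798828)
top boxtop 2424 65.51567019590436 ((572.8294067382812, -138.88079833984375), (82.41627502441406, 110.10289764404297), 70.64389038085938)
top bar 866 [ 526.8691628  -122.98892591  154.57468711] [149.12885231 156.09163933 159.29438699 160.21707449] ((532.9345703125, -125.07194519042969), (115.01903533935547, 30.305662155151367), 70.83633422851562)
side [552.  -64.4 140. ]
top [544.6 -73.  140. ]
side [ 512.4 -170.6  140. ]
top [ 510.1 -178.   140. ]
```

```bash
cat > q.py <<'E'
from h import *
C=np.array([572.9,-139.1]); yaw=np.radians(-19.55); X=np.array([np.cos(yaw),np.sin(yaw)]);Y=np.array([-X[1],X[0]])
def bar(n,p,d,win,zmin=100):
    P=cloud(n,d)[win[1]:win[3],win[0]:win[2]].reshape(-1,3); P=P[P[:,2]>zmin]
    bx=(P[:,:2]-C)@X; by=(P[:,:2]-C)@Y
    m=abs(by)<40; x,z=bx[m],P[m,2]
    from scipy.optimize import least_squares
    s=least_squares(lambda t:np.hypot(x-t[0],z-t[1])-9,[x.mean(),z.mean()-5],loss='soft_l1').x
    k=least_squares(lambda t:np.hypot(x-115*np.sin(t[0]),z-45-115*np.cos(t[0]))-9,[np.arctan2(s[0],s[1]-45)],loss='soft_l1').x
    print(n,m.sum(),'free fit x,z',s,'q',np.arctan2(s[0],s[1]-45),'r',np.hypot(s[0],s[1]-45),'constrained q',k,'y',np.percentile(by,[1,99]))
if __name__=="__main__":
  L=lambda n:(np.load(f'pics/{n}0p.npy'),np.load(f'pics/{n}0.npy'))
  bar('side',*L('side'),(265,215,400,360)); bar('top',*L('top'),(310,160,415,270))
E
python3 q.py
```

```text
side 697 free fit x,z [-47.58719697 149.4284015 ] q -0.42757737976161697 r 114.7598900134855 constrained q [-0.42790534] y [-58.02004895  54.77767457]
top 581 free fit x,z [-48.2862747  148.83389341] q -0.43528550047282305 r 114.51219037469428 constrained q [-0.43614338] y [-56.174359    56.37377003]
```

```bash
python3 - <<'E'
from h import *
for n in('side','top'):
    d=np.load(f'pics/{n}0.npy');P=cloud(n,d)
    for box in (((0,0,90,160)),((0,300,60,420))):
        Q=P[box[1]:box[3],box[0]:box[2]].reshape(-1,3); Q=Q[(Q[:,2]>15)]
        if len(Q): 
            for z0,z1 in((15,60),(60,120),(120,600)):
                q=Q[(Q[:,2]>z0)&(Q[:,2]<z1)]
                if len(q)>5: print(n,box,z0,len(q),q.min(0).round(),q.max(0).round())
p,d=snapshot('wrist'); cv2.imwrite('pics/w0.png',p); print(camera_info('wrist'))
E
```

```text
side (0, 0, 90, 160) 15 4769 [260. 417.  15.] [462. 669.  37.]
side (0, 0, 90, 160) 120 1185 [317. 504. 138.] [386. 568. 273.]
top (0, 0, 90, 160) 15 3498 [725. 351.  15.] [894. 501.  60.]
top (0, 0, 90, 160) 60 785 [808. 379.  60.] [889. 499. 120.]
top (0, 0, 90, 160) 120 749 [812. 379. 120.] [879. 473. 138.]
top (0, 300, 60, 420) 15 2367 [253. 418.  15.] [418. 500.  35.]
{'fov_y': 65.70646984690485, 'cx': 276.9545997767311, 'cy': 204.9056141930707, 'origin': array([ 92.78731914, 598.23849069, 372.45180684]), 'orientation': array([1.61994114e+02, 1.54942198e-01, 7.37199291e+01])}
```

View pics/w0.png

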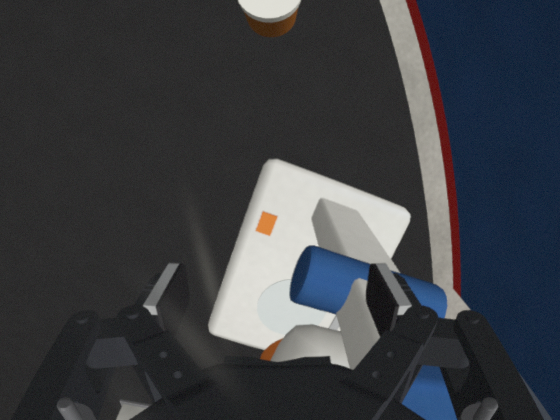

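```bash
cat >> h.py <<'E'
def wcloud(d,c):
    f=210/np.tan(np.radians(c['fov_y']/2)); R=Ro.from_euler('xyz',c['orientation'],degrees=True).as_matrix()
    v,u=np.mgrid[:420,:560]; dx=u-c['cx'];dy=v-c['cy']; r=np.hypot(dx,dy)+1e-9; t=np.tan(r/f)
    P=np.stack([dx/r*t*d,dy/r*t*d,d],-1)@R.T+c['origin'];P[d==0]=np.nan; return P
E
python3 - <<'E'
from h import *
c=camera_info('wrist');p,d=snapshot('wrist');P=wcloud(d,c)
for u,v in((300,180),(240,250),(345,240),(320,270),(380,270),(400,300),(430,330),(440,300),(430,390),(310,350),(350,340),(290,300),(270,352),(330,210),(270,20)): print(u,v,P[v,u].round())
E
```

```text
300 180 [179. 598.  30.]
240 250 [242. 508.  26.]
345 240 [208. 620. 141.]
320 270 [191. 596. 204.]
380 270 [170. 621. 254.]
400 300 [171. 623. 277.]
430 330 [172. 627. 297.]
440 300 [245. 672. 201.]
430 390 [211. 628. 293.]
310 350 [235. 577. 223.]
350 340 [218. 602. 241.]
290 300 [212. 572. 197.]
270 352 [295. 532. 151.]
330 210 [206. 619.  72.]
270 20 [ 18. 613.  81.]
```

The microscope stands right next to the gripper, at x≥190 and y≥417. I'll lift a little first, then leave along -y before swinging over to the box.

```bash
python3 - <<'E'
import numpy as np
y=np.radians(163.68);xt=np.array([np.cos(y),np.sin(y)]);yt=np.array([np.sin(y),-np.cos(y)])
W=[(168,575,297),(163,515,315),(170,455,315),(195,400,315),(232,350,315),(272,302,315),(312,255,315),(352,208,315),(392,160,315),(430,111,300),(466,60,280),(498,6,265)]
for i,w in enumerate(W):
    d=np.array(w)-[168.5,575.8,248.3]; print([0,0,[0,0,8,16,24,33,42,51,60,69,78,87][i]],[round(float(d[:2]@xt)/1000,3),round(float(d[:2]@yt)/1000,3),round(-float(d[2])/1000,3)])
print(yt)
E
```

```text
[0, 0, 0] [0.0, -0.001, -0.049]
[0, 0, 0] [-0.012, -0.06, -0.067]
[0, 0, 8] [-0.035, -0.116, -0.067]
[0, 0, 16] [-0.075, -0.161, -0.067]
[0, 0, 24] [-0.124, -0.199, -0.067]
[0, 0, 33] [-0.176, -0.234, -0.067]
[0, 0, 42] [-0.228, -0.268, -0.067]
[0, 0, 51] [-0.279, -0.301, -0.067]
[0, 0, 60] [-0.331, -0.336, -0.067]
[0, 0, 69] [-0.382, -0.373, -0.052]
[0, 0, 78] [-0.43, -0.411, -0.032]
[0, 0, 87] [-0.476, -0.454, -0.017]
[0.28100173 0.95970726]
```

>>> jog_arm(plan=[[[0,0,0],[0,-0.001,-0.049],1],[[0,0,0],[-0.012,-0.06,-0.067],1],[[0,0,8],[-0.035,-0.116,-0.067],1],[[0,0,16],[-0.075,-0.161,-0.067],1],[[0,0,24],[-0.124,-0.199,-0.067],1],[[0,0,33],[-0.176,-0.234,-0.067],1],[[0,0,42],[-0.228,-0.268,-0.067],1],[[0,0,51],[-0.279,-0.301,-0.067],1],[[0,0,60],[-0.331,-0.336,-0.067],1],[[0,0,69],[-0.382,-0.373,-0.052],1],[[0,0,78],[-0.43,-0.411,-0.032],1],[[0,0,87],[-0.476,-0.454,-0.017],1]], force=40)

```text
time: 1.7
tool_pos: [495.3, 10.1, 266.0]
tcp_rot: [-180.0, -0.0, 76.4]
ft_force: [0.8, 0.3, 0.3]
finger_gap: 85.3
```

```bash
cat > t.py <<'E'
import numpy as np
def add(pose,turn,s):
    y=np.radians(pose[3]);x=np.array([np.cos(y),np.sin(y)]);yt=np.array([np.sin(y),-np.cos(y)])
    w=1000*(s[0]*x+s[1]*yt); return [pose[0]+w[0],pose[1]+w[1],pose[2]-1000*s[2],pose[3]-turn]
def to(pose,tgt):
    y=np.radians(pose[3]);x=np.array([np.cos(y),np.sin(y)]);yt=np.array([np.sin(y),-np.cos(y)])
    d=np.array(tgt[:3])-pose[:3]; return [round(pose[3]-tgt[3],2)],[round(float(d[:2]@x)/1000,4),round(float(d[:2]@yt)/1000,4),round(-float(d[2])/1000,4)]
P0=[168.557,575.842,248.292,163.682]
P1=add(P0,87,[-0.476,-0.454,-0.017])
E
python3 - <<'E'
from t import *
print(P1)
print(to(P1,[527.7,-123,230,70.45]), to(P1,[527.7,-123,147.2,70.45]))
E
```

```text
[np.float64(497.8227506259017), np.float64(6.389574010996512), 265.29200000000003, 76.68199999999999]
([6.23], [-0.119, 0.0589, 0.0353]) ([6.23], [-0.119, 0.0589, 0.1181])
```

>>> jog_arm(plan=[[[0,0,2],[-0.045,0.022,0.013],1],[[0,0,4],[-0.09,0.044,0.026],1],[[0,0,6.2],[-0.119,0.059,0.035],1],[[0,0,6.2],[-0.119,0.059,0.035],1],[[0,0,6.2],[-0.119,0.059,0.035],1]])

```text
time: 2.33
tool_pos: [524.4, -117.1, 231.8]
tcp_rot: [-180.0, -0.0, 70.5]
ft_force: [0.7, 0.3, -0.2]
finger_gap: 85.2
```

```bash
python3 - <<'E'
from h import *
s=sense();print(s['time'],s['tool_pos'],s['tcp_rot'])
c=camera_info('wrist');p,d=snapshot('wrist');P=wcloud(d,c); cv2.imwrite('pics/w1.png',p)
from q import X,Y,C
q=P.reshape(-1,3); x=(q[:,:2]-C)@X; y=(q[:,:2]-C)@Y
m=(abs(y)<35)&(q[:,2]>130)&(q[:,2]<175)&(abs(x)<80)
print(m.sum(),x[m].mean(),np.percentile(q[m,2],98))
from scipy.optimize import least_squares
print(least_squares(lambda t:np.hypot(x[m]-t[0],q[m,2]-t[1])-9,[x[m].mean(),150],loss='soft_l1').x)
E
```

```text
2.325 [ 524.42364261 -117.11255946  231.8337786 ] [-1.79971282e+02 -2.33288534e-02  7.04919140e+01]
2477 -48.79273892640686 158.4034290926807
[-48.66763338 148.57852601]
```

View pics/w1.png

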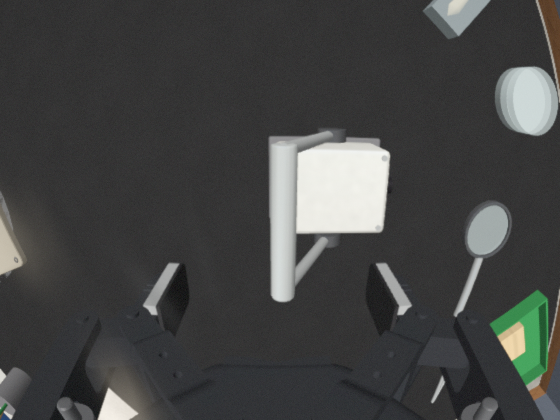

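The bar spans columns 272–296, rows 142–300, and is parallel to the pads (165 and 390). It measures x=-48.7, z=148.6 in the box frame, which agrees with the other two views.

```bash
cat >> t.py <<'E'
P2=add(P1,6.2,[-0.119,0.059,0.035])
E
python3 - <<'E'
from t import *
from h import *
s=sense();print(s['time'],s['tool_pos'],P2)
from q import X,Y,C
b=C-48.5*X; print(b, to(P2,[*b,146.6,70.45]))
E
```

```text
2.375 [ 524.58477383 -116.75474584  232.14921798] [np.float64(527.8237376034009), np.float64(-123.00107781662169), 230.29200000000003, 70.48199999999999]
[ 527.19603321 -122.87047692] ([0.03], [-0.0001, -0.0006, 0.0837])
```

```bash
python3 - <<'E'
from t import *
print(to([524.5,-116.95,232,70.48],[527.2,-122.9,146.6,70.45]))
E
```

```text
([0.03], [-0.0047, 0.0045, 0.0854])
```

>>> jog_arm(plan=[[[0,0,0],[-0.0047,0.0045,0.015],1],[[0,0,0],[-0.0047,0.0045,0.04],1],[[0,0,0],[-0.0047,0.0045,0.06],1],[[0,0,0],[-0.0047,0.0045,0.075],1],[[0,0,0],[-0.0047,0.0045,0.085],1],[[0,0,0],[-0.0047,0.0045,0.085],1],[[0,0,0],[-0.0047,0.0045,0.085],1]])

```text
time: 3.25
tool_pos: [527.7, -123.7, 147.6]
tcp_rot: [179.9, 0.0, 70.5]
ft_force: [-0.0, 0.3, 1.1]
finger_gap: 85.3
```

```bash
python3 - <<'E'
from h import *
p,d=snapshot('side');cv2.imwrite('pics/s2.png',p)
for i in range(2):
    s=sense();print(s['time'],s['tool_pos'],s['tcp_rot'],s['ft_force'])
E
```

```text
3.3 [ 527.85865555 -123.69198287  147.8284626 ] [ 1.79907320e+02 -1.75374128e-03  7.04805931e+01] [ 0.45955959 -0.06683455 -0.18553116]
3.3 [ 527.85865555 -123.69198287  147.8284626 ] [ 1.79907320e+02 -1.75374128e-03  7.04805931e+01] [ 0.45955959 -0.06683455 -0.18553116]
```

View pics/s2.png

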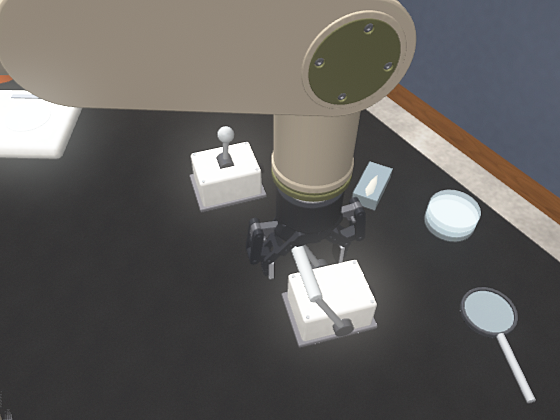

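The bar, (293,230)–(316,298), lies between the fingers at (270,265) and (342,250), and nothing is touching. Closing now.

>>> jog_arm(plan=[[[0,0,0],[0,0,0],-1],[[0,0,0],[0,0,0],-1],[[0,0,0],[0,0,0],-1],[[0,0,0],[0,0,0],-1],[[0,0,0],[0,0,0],-1],[[0,0,0],[0,0,0],-1],[[0,0,0],[0,0,0],-1],[[0,0,0],[0,0,0],-1]], force=40)

```text
time: 4.3
tool_pos: [527.2, -123.5, 147.0]
tcp_rot: [-180.0, 0.0, 70.5]
ft_force: [-4.0, 1.9, 4.6]
finger_gap: 16.6
```

```bash
python3 - <<'E'
from h import *
from q import X,Y,C
s=sense();print(s['time'],s['tool_pos'],s['ft_force'],s['finger_gap'], (s['tool_pos'][:2]-C)@X,(s['tool_pos'][:2]-C)@Y)
E
```

```text
4.3 [ 527.18801581 -123.45791484  146.98785867] [-4.00863275  1.94268005  4.57791291] 16.58404842691218 -48.31098122317282 -0.5562548864883334
```

```bash
python3 -c "
import numpy as np
for q in np.linspace(-.4335,0,9)[1:]: print(round((115*np.sin(q)+48.3)/1e3,4),round(-(115*np.cos(q)-104.35)/1e3,4))"
```

```text
0.0057 -0.0025
0.0116 -0.0046
0.0175 -0.0065
0.0236 -0.008
0.0297 -0.0091
0.0359 -0.01
0.0421 -0.0105
0.0483 -0.0107
```

>>> jog_arm(plan=[[[0,0,0],[0,0.0057,-0.0025],-1],[[0,0,0],[0,0.0116,-0.0046],-1],[[0,0,0],[0,0.0175,-0.0065],-1],[[0,0,0],[0,0.0236,-0.008],-1],[[0,0,0],[0,0.0297,-0.0091],-1],[[0,0,0],[0,0.0359,-0.01],-1],[[0,0,0],[0,0.0421,-0.0105],-1],[[0,0,0],[0,0.0483,-0.0107],-1],[[0,0,0],[0,0.0483,-0.0107],-1],[[0,0,0],[0,0.0483,-0.0107],-1],[[0,0,0],[0,0.0483,-0.0107],-1]], force=30)

```text
time: 5.68
tool_pos: [572.9, -139.6, 157.6]
tcp_rot: [180.0, -0.0, 70.5]
ft_force: [-1.5, 0.5, 3.8]
finger_gap: 16.9
```

```bash
python3 - <<'E'
from h import *
from q import X,Y,C
s=sense();print(s['time'],s['tool_pos'],s['tcp_rot'],s['ft_force'],s['finger_gap'], (s['tool_pos'][:2]-C)@X,(s['tool_pos'][:2]-C)@Y)
for n in('side','top'):
    p,d=snapshot(n);cv2.imwrite(f'pics/{n}3.png',p)
    P=cloud(n,d).reshape(-1,3); g=p.reshape(-1,3).min(-1)
    x=(P[:,:2]-C)@X;y=(P[:,:2]-C)@Y
    m=(abs(y)>16)&(abs(y)<54)&(P[:,2]>135)&(P[:,2]<175)&(abs(x)<30)&(g>110)
    if m.sum()>20:
        from scipy.optimize import least_squares
        print(n,m.sum(),least_squares(lambda t:np.hypot(x[m]-t[0],P[m,2]-t[1])-9,[x[m].mean(),155],loss='soft_l1').x)
E
```

```text
5.675 [ 572.87009538 -139.64520996  157.63880872] [ 1.79981460e+02 -2.47297003e-04  7.04836979e+01] [-1.50725224  0.5493387   3.77509307] 16.93134798991729 0.15426263824675293 -0.5237854710440052
side 381 [  1.43749633 160.02427095]
top 110 [  0.92085262 159.66246509]
```

View pics/side3.png

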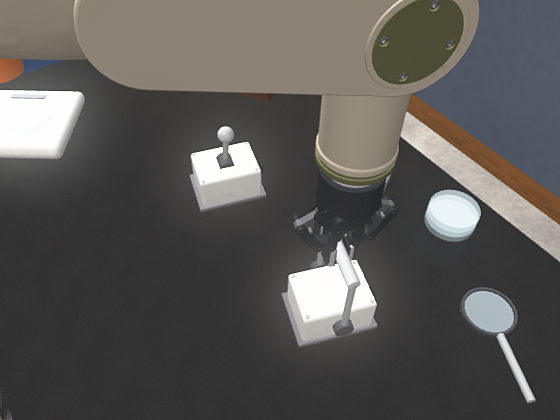

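The handle is upright: bar x measures 0.2–1.4 mm at z≈160, so q is within about 0.01 rad, and the near side arm (347,290)–(343,325) looks vertical. Holding about 3 s.

>>> jog_arm(plan=[[[0,0,0],[0,0,0],-1],[[0,0,0],[0,0,0],-1],[[0,0,0],[0,0,0],-1],[[0,0,0],[0,0,0],-1],[[0,0,0],[0,0,0],-1],[[0,0,0],[0,0,0],-1],[[0,0,0],[0,0,0],-1],[[0,0,0],[0,0,0],-1],[[0,0,0],[0,0,0],-1],[[0,0,0],[0,0,0],-1],[[0,0,0],[0,0,0],-1],[[0,0,0],[0,0,0],-1]])

```text
time: 7.28
tool_pos: [572.8, -139.6, 157.6]
tcp_rot: [180.0, -0.0, 70.5]
ft_force: [0.1, 0.8, 4.4]
finger_gap: 16.6
```

>>> jog_arm(plan=[[[0,0,0],[0,0,0],-1],[[0,0,0],[0,0,0],-1],[[0,0,0],[0,0,0],-1],[[0,0,0],[0,0,0],-1],[[0,0,0],[0,0,0],-1],[[0,0,0],[0,0,0],-1],[[0,0,0],[0,0,0],-1],[[0,0,0],[0,0,0],-1],[[0,0,0],[0,0,0],-1],[[0,0,0],[0,0,0],-1],[[0,0,0],[0,0,0],-1],[[0,0,0],[0,0,0],-1]])

```text
time: 8.78
tool_pos: [572.8, -139.6, 157.6]
tcp_rot: [180.0, -0.0, 70.5]
ft_force: [-1.0, -0.1, 4.8]
finger_gap: 16.8
```

```bash
python3 -c "
import numpy as np
for q in [.06,.12,.18,.24,.30,.36,.42,.48,.53,.58,.6,.615,.63]: print(q,round((115*np.sin(q))/1e3,4),round(-(115*np.cos(q)-115)/1e3,4))"
```

```text
0.06 0.0069 0.0002
0.12 0.0138 0.0008
0.18 0.0206 0.0019
0.24 0.0273 0.0033
0.3 0.034 0.0051
0.36 0.0405 0.0074
0.42 0.0469 0.01
0.48 0.0531 0.013
0.53 0.0581 0.0158
0.58 0.063 0.0188
0.6 0.0649 0.0201
0.615 0.0664 0.0211
0.63 0.0678 0.0221
```

Held 3.1 s. Now swinging on to about 0.60, then checking the force.

>>> jog_arm(plan=[[[0,0,0],[0,0.0069,0.0002],-1],[[0,0,0],[0,0.0138,0.0008],-1],[[0,0,0],[0,0.0206,0.0019],-1],[[0,0,0],[0,0.0273,0.0033],-1],[[0,0,0],[0,0.034,0.0051],-1],[[0,0,0],[0,0.0405,0.0074],-1],[[0,0,0],[0,0.0469,0.01],-1],[[0,0,0],[0,0.0531,0.013],-1],[[0,0,0],[0,0.0581,0.0158],-1],[[0,0,0],[0,0.062,0.0182],-1],[[0,0,0],[0,0.0649,0.0201],-1],[[0,0,0],[0,0.0649,0.0201],-1]])

```text
time: 10.28
tool_pos: [633.6, -161.2, 137.6]
tcp_rot: [-179.9, 0.0, 70.5]
ft_force: [-7.3, 2.6, 7.2]
finger_gap: 17.0
```

```bash
python3 - <<'E'
from h import *
from q import X,Y,C
s=sense();print(s['time'],s['tool_pos'],s['tcp_rot'],s['ft_force'],s['finger_gap'], (s['tool_pos'][:2]-C)@X,(s['tool_pos'][:2]-C)@Y)
E
```

```text
10.275 [ 633.5800348  -161.17176737  137.56944484] [-1.79926343e+02  3.88374773e-03  7.04846743e+01] [-7.28903417  2.57066376  7.16113954] 17.015768870196595 64.56768151704279 -0.4940061356604829
```

>>> jog_arm(plan=[[[0,0,0],[0,0.0008,0.0006],-1],[[0,0,0],[0,0.0015,0.001],-1],[[0,0,0],[0,0.0015,0.001],-1],[[0,0,0],[0,0.0015,0.001],-1]])

```text
time: 10.78
tool_pos: [633.7, -161.2, 137.4]
tcp_rot: [-179.8, 0.0, 70.5]
ft_force: [-18.6, 6.4, 16.9]
finger_gap: 16.7
```

It's on the stop: about 26 N and no further motion. Easing off, then opening.

>>> jog_arm(plan=[[[0,0,0],[0,-0.001,-0.0007],-1],[[0,0,0],[0,-0.001,-0.0007],-1],[[0,0,0],[0,-0.001,-0.0007],1],[[0,0,0],[0,-0.001,-0.0007],1],[[0,0,0],[0,-0.001,-0.0007],1],[[0,0,0],[0,-0.001,-0.0007],1],[[0,0,0],[0,-0.001,-0.0007],1],[[0,0,0],[0,-0.001,-0.0007],1],[[0,0,0],[0,-0.001,-0.0007],1],[[0,0,0],[0,-0.001,-0.0007],1]])

```text
time: 12.02
tool_pos: [634.4, -161.5, 137.2]
tcp_rot: [180.0, 0.0, 70.5]
ft_force: [-0.5, -0.0, 0.6]
finger_gap: 85.4
```

>>> jog_arm(plan=[[[0,0,0],[0,0,-0.01],1],[[0,0,0],[0,0,-0.03],1],[[0,0,0],[0,0,-0.06],1],[[0,0,0],[0,0,-0.1],1],[[0,0,0],[0,0,-0.14],1],[[0,0,0],[0,0,-0.14],1],[[0,0,0],[0,0,-0.14],1]])

```text
time: 12.9
tool_pos: [634.6, -161.5, 278.3]
tcp_rot: [179.9, -0.0, 70.5]
ft_force: [-0.6, -0.5, -0.5]
finger_gap: 85.4
```

```bash
python3 - <<'E'
from h import *
from q import X,Y,C
from scipy.optimize import least_squares
s=sense();print(s['time'],s['tool_pos'],s['ft_force'],s['finger_gap'])
c=camera_info('wrist');pw,dw=snapshot('wrist');cv2.imwrite('pics/w4.png',pw)
ps,ds=snapshot('side');cv2.imwrite('pics/s4.png',ps); pt,dt=snapshot('top'); cv2.imwrite('pics/t4.png',pt)
for n,p,P in(('w',pw,wcloud(dw,c)),('s',ps,cloud('side',ds)),('t',pt,cloud('top',dt))):
    P=P.reshape(-1,3);x=(P[:,:2]-C)@X;y=(P[:,:2]-C)@Y
    m=(abs(y)<40)&(P[:,2]>115)&(P[:,2]<165)&(x>30)&(x<95)
    if m.sum()>20:
        r=least_squares(lambda t:np.hypot(x[m]-t[0],P[m,2]-t[1])-9,[x[m].mean(),P[m,2].mean()-5],loss='soft_l1').x
        print(n,m.sum(),r,np.arctan2(r[0],r[1]-45))
# fan ball before/after
for n,d in(('before',np.load('pics/side0.npy')),('after',ds)):
    P=cloud('side',d)[120:148,212:240].reshape(-1,3);P=P[P[:,2]>90];print(n,len(P),P.mean(0))
E
```

```text
12.9 [ 634.56472327 -161.52594782  278.26188886] [-0.59791824 -0.46289542 -0.47070901] 85.35544627239577
w 1919 [ 64.50672885 139.08282711] 0.6010216293779036
s 683 [ 65.70864369 140.04375634] 0.604897989567368
before 247 [585.06974857 166.3940121  130.95254611]
after 248 [585.025761   166.38216308 131.05010182]
```

View pics/s4.png

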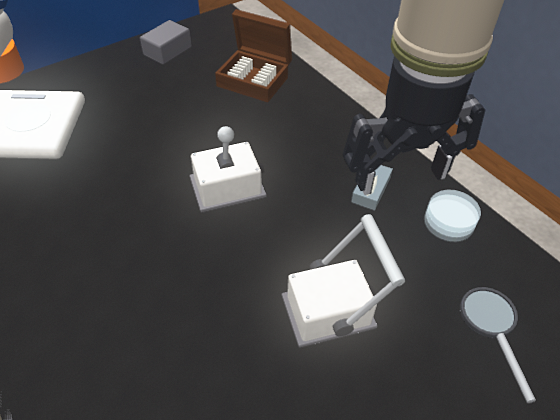

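The bar now runs (368,220)–(397,280), leaning fully to +x. The gripper is clear above it, and the fan ball at (226,134) is unmoved.

```bash
python3 -c "
from bench import *
print(hand_in())"
```

```text
the job is handed in; nothing more can be done
None
```

The changeover switch is now on the base lamp side, and I handed the job in at about 13 s of the 38 s allowed. I gripped the bar from above, swung it to upright, held it there about 3 s, then took it on to the +x stop and let go.

- **Start:** three camera views put the handle at about -0.43 rad, short of the -0.6 stop.
- **Upright:** the bar was 0.2–1.4 mm from centre, which is within about 0.01 rad.
- **Far stop:** the bar stopped moving while the push rose to about 26 N. After release, the wrist and side cameras gave 0.601 and 0.605 rad. The top camera gave no reading of the bar there, because the gripper was probably blocking its view.
- **After release:** the gripper was open, 140 mm above the bar, with no contact force. The fan ball was where it started, within 0.1 mm.
- **Disagreements:** the grip read 16.6–17.0 mm on the 18 mm bar, but it held without slipping. After the fast approach the arm was about 7 mm from where I had reckoned it, probably because rows were cut short by the speed limits. I corrected for that from the measured pose before gripping.

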